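# Slide the jar divider into the fridge-shelf rail

## Robot

A 7-joint arm with a two-finger parallel gripper is mounted at the origin on the work surface. World frame = base frame: x ahead of the robot, y to its left, z up, the work surface at z = 0. Lengths are in m, angles in rad, forces in N, time in s.
With the tool pointing down it reaches from about 0.35 to 0.9 m from the base axis. Payload 8.1 kg.
Tool frame: the origin (TCP) lies on the centre line of the jaws, within the pads' length; the fingertips stand 19 mm ahead of it and the grasp point (between the pads) is the TCP (arm.tip_reach is the distance from the TCP to the fingertips, in m); z points along the fingers, y is the line along which they close (so a half turn about z gives the same grasp; the last joint's range is limited). The gripper opens to 92 mm and grips with 3 to 60 N. Pads are 19 mm wide; open, the fingers measure 130 mm over their backs; the gripper's body (75 mm by 190 mm) begins 47 mm behind the grasp point.
Start: joints at [-1.279, 0.434, 0.025, 1.573, -0.012, 1.134, -0.075], TCP at [0.24, 0.577, 0.246] pointing down, gripper open.
Joint ranges: [-2.62, 2.62], [-0.44, 2.09], [-1.27, 1.32], [0.08, 2.57], [-1.32, 4.46], [0.12, 2], [-2.74, 2.74]. Speed limits (rad/s): [2.22, 2.22, 3.01, 3.01, 3.14, 3.14, 3.14].

## Interface

Orientations are given as a rotation vector (axis times angle).
In Python, from cell import arm gives the robot as it stands.
- The arm moves only by the tool arm_command, never from a script. Its argument "targets" is a list that holds one entry, the list of rows, each a list of 6 numbers: the shift along the tool's x, y, z in m, then the turn, a rotation vector about the tool's x, y, z in rad. A call has 1 to 10 rows; each row shifts and turns the commanded pose from where the row before left it, along the tool's axes as they then stand; what a row does not reach is not made up. A row lasts 1/8 s, in which the tool goes at most 62.5 mm and 10.7 degrees, less where a joint would pass 70% of its speed; a pose out of reach is approached as far as the arm can. A call with a gripper value outside its range is refused whole. "jaw" is the finger opening in m, from 0 to 0.0918, set as the call begins (left out, the last holds). The fingers move at their own pace and stop on an object; "newtons" is the grip in N (left out, the last holds). Time passes only in rows, so rows that do not move let the fingers close. It gives the time, the measured TCP pose, the force, the opening and the grip force at its end, in the units of the state.
- arm.observe(): the state, without advancing time (a new reading comes with each control period).
- arm.get_image(name): name is "scene" or "top" or "wrist"; returns a dict with "pixels" (400x640x3 uint8, red, green, blue), "z_map" (400x640 float32, m along the optical axis (not along the pixel's ray), 0 where there is no reading), "fx", "fy", "cx", "cy" (pixels), "xyz" and "rotation" of the camera in the world; the wrist camera has in their place "T_tool_cam" (4x4, takes a point from camera to tool coordinates, whose origin is the TCP and whose axes are the flange's). Camera axes: x right, y down, z forward; pixel columns grow to the right and rows downward; lengths in m; the calibration is good to about 2 mm. A picture is of the moment at which its call begins: read the wrist's pose just before it.
- arm.sign_off(): hands the job in; it is judged then, once.
The state is a dict: "clock": time; "joints": joint angles; "dq": joint speeds; "joint_efforts": joint torques, N m; "position": TCP position; "ee_rot": TCP orientation; "force": force on the tool from outside, world axes, zero at the start; "ft_torque": the same for the moment, N m; "width": opening from 0.0 (shut) to 1.0 (fully open); "gripper_force": force on a finger pad.
Only numpy, scipy, OpenCV 4.12 (cv2) and the standard library are available. Lean on these libraries where they do the work, as an engineer would, in place of code of your own. Each camera call takes 0.05 s, during which the arm holds its last target. There are 200 camera calls.

## Task

Take the white jar divider with the narrow rectangular foot and fit it to the metal rail on the fridge shelf: its foot goes under the rail's lips from the open, flared end, and the divider is slid along the rail until it is fully home against the closed end, then let go upright. Leave the other divider with the round foot where it stands.

Things in the scene. Friction and masses are not known exactly. Their poses are not given: they have to be found in the camera images.
- divider: White plastic divider to be fitted, standing on the counter. Foot 60 x 40 mm (its x, y), 8 mm high; on it a grip rib 46 mm long (x), 16 mm thick (y), up to z = 104 mm, crossed at mid-length by a plate 80 mm wide (y), 5 mm thick, z = 24 to 58 mm; pinch the rib's faces above that. Symmetric: either way round will do. 0.10 to 0.19 kg. Origin: centre of the foot's underside, z up.
- stand: Free-standing white divider that does not fit the rail: round foot 90 mm across, 8 mm high, the same rib and plate as the other. The two may stand in either place. Origin: centre of the foot's underside.
- shelf: Fixed grey fridge shelf, 420 (x) by 340 mm, top at z = 12 mm. Its aluminium rail runs along y = 0, x pointing from open to closed end (inner face x = 100 mm, so home is divider centre x = 70 mm, its x along the rail). Channel 48 mm wide inside; lips 13 to 18 mm above the shelf's top leave a 26 mm slot. Jars stand behind and beside its end. Origin: underside, on the rail's line.
- rail_mouth (a point): Where the lipped channel begins at the rail's open end, on its centre line, on the shelf's top (shelf x = -60 mm); axes as the shelf's. Side walls without lips flare from here out to 28 mm before it, 71 mm apart. The top before and inside the rail is one flat floor, reaching 130 mm before this point: set the foot down with its centre about 75 mm before it, then slide along x.
Things that resemble listed ones, but are neither listed nor needed, are in the scene too. Leave any purple look-alike of the divider alone.

How it is judged:
At the end, for the whole second after the job is handed in: The narrow-footed divider rests upright in the rail, foot on the shelf under the lips, within 12 mm of the closed end, 10 mm of the rail's centre line and 10 degrees of its direction; the round-footed divider is within 30 mm of where it began (x of divider in the frame of shelf between 0.058 and 0.076 m and y of divider in the frame of shelf between -0.01 and 0.01 m and z of divider in the frame of shelf between 0.008 and 0.017 m and angle between the x axis of divider and the x axis of shelf, either way round below 0.18 rad and angle between divider's own z axis and vertical below 0.15 rad and linear speed of divider below 0.02 m/s and distance of stand from where it was at the start of the episode below 0.03 m); the robot touches nothing.
It fails at once if the round-footed divider is moved more than 30 mm or tipped over (distance of stand from where it was at the start of the episode above 0.03 m or angle between stand's own z axis and vertical above 0.5 rad).
It also fails if it takes over 40 s, if anything falls off the work surface, if the arm or the gripper's body presses on something with over 40 N, if the wrist force passes 120 N, or if a joint passes its speed limit or range.

## Working session

There is one attempt and no reset: what is moved stays moved. The work goes in short steps, Python scripts to look and compute and a tool call to move; the robot and the scene stay as the last step left them, time stands still between calls to the robot, and variables do not carry over. Pictures are saved under pics/ and viewed, at most 10 in all, crops included, and the job is handed in when it is done.

Besides the shell and the picture viewer there is one more tool, called as name(argument=value, ...), one argument or row to a line, values as JSON. arm_command: Moves the arm, as the interface text tells. Its arguments: {"type":"object","properties":{"targets":{"type":"array","items":{"type":"array","items":{"type":"array","items":{"type":"number"}}}},"jaw":{"type":"number"},"newtons":{"type":"number"}},"required":["targets"]}

```bash
mkdir -p pics
cat > h.py <<'E'
import numpy as np,cv2,pickle
from cell import arm
from scipy.spatial.transform import Rotation as R
def grab(n):
    s=arm.observe(); d=arm.get_image(n)
    if 'T_tool_cam' in d:
        T=np.eye(4);T[:3,:3]=R.from_rotvec(s['ee_rot']).as_matrix();T[:3,3]=s['position'];T=T@np.array(d['T_tool_cam'])
        d['rotation']=T[:3,:3];d['xyz']=T[:3,3]
    d['rotation']=np.array(d['rotation']); d['xyz']=np.array(d['xyz'])
    return d
def cloud(d):
    v,u=np.mgrid[:400,:640];z=d['z_map']
    p=np.stack([(u-d['cx'])/d['fx']*z,(v-d['cy'])/d['fy']*z,z],-1)
    return p@d['rotation'].T+d['xyz']
def ray(d,u,v,h):
    r=d['rotation']@np.array([(u-d['cx'])/d['fx'],(v-d['cy'])/d['fy'],1]);return d['xyz']+r*(h-d['xyz'][2])/r[2]
E
python3 - <<'E'
from h import *
a=grab('top');b=grab('scene')
pickle.dump((a,b),open('p.pkl','wb'))
for n,d in(('top',a),('scene',b)):
    cv2.imwrite(f'pics/{n}.png',d['pixels'][...,::-1]);print(d['rotation'].shape,d['xyz'],d['rotation'].round(2).tolist())
print(arm.observe())
E
```

```text
(3,) [0.34534471 0.25481891 1.05278506] [-2.15, 2.09, -0.21]
(3,) [1.20339554 0.74479283 0.65476644] [-1.14, -2.23, 1.12]
{'clock': 0.1, 'joints': array([-1.27861248,  0.43516458,  0.02498846,  1.57400245, -0.01157923,
        1.13399845, -0.0751012 ]), 'dq': array([-2.23392018e-03, -9.74232948e-04,  4.04083516e-05, -4.84137523e-04,
        5.62644255e-04,  5.86962309e-04,  3.46743935e-04]), 'joint_efforts': array([ 3.36273137e-03, -6.69117379e+01,  9.88216549e-01, -3.15144396e+01,
       -6.05321280e-02,  3.74985463e-02,  1.25795796e-05]), 'position': array([0.2402756 , 0.57650239, 0.24501802]), 'ee_rot': array([-6.16196775e-01, -3.08043944e+00,  2.23467319e-03]), 'force': array([-0.44161703,  0.69154533, -0.17315586]), 'ft_torque': array([ 0.00474613, -0.04329074, -0.08218176]), 'gripper_force': 0.0, 'width': 1.002716129544588}
```

View pics/top.png

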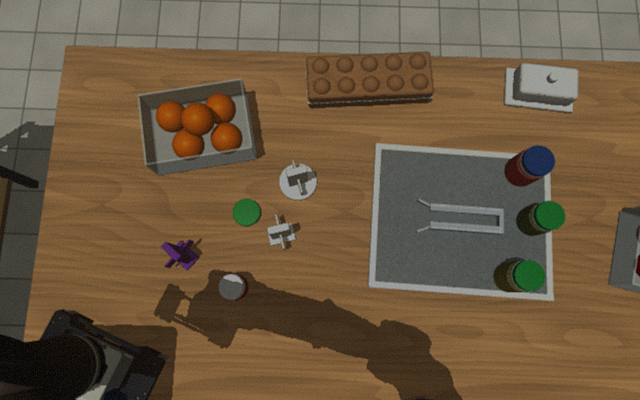

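View pics/scene.png

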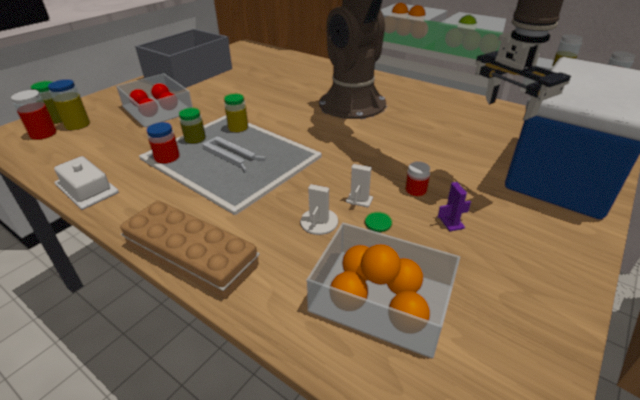

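The top view shows the narrow-foot divider at about (281,233), the round-foot stand at (298,181), and the rail with its mouth at about (430,218) and closed end at (502,220). I'll measure these now.

```bash
sed -i "s/d\['rotation'\]=np.array(d\['rotation'\]);/d['rotation']=np.array(d['rotation'])\n    if d['rotation'].shape==(3,): d['rotation']=R.from_rotvec(d['rotation']).as_matrix()\n   /" h.py
python3 - <<'E'
from h import *
a,b=pickle.load(open('p.pkl','rb'))
for d in(a,b): d['rotation']=R.from_rotvec(d['rotation']).as_matrix()
P=cloud(a);hsv=cv2.cvtColor(a['pixels'],cv2.COLOR_RGB2HSV)
print(a['fx'],ray(a,281,233,.05),ray(a,298,181,.05),ray(a,432,217,.03),ray(a,502,220,.03))
def rect(m,h,nm):
    uv=np.argwhere(m)[:,::-1];q=np.array([ray(a,u,v,h)[:2] for u,v in uv],np.float32)
    (c,s,g)=cv2.minAreaRect(q*1000);print(nm,len(q),c,s,g,q.mean(0))
w=(hsv[...,1]<60)&(hsv[...,2]>120)
for nm,(u0,u1,v0,v1) in dict(div=(262,302,210,252),stand=(274,322,155,205)).items():
    box=np.zeros_like(w);box[v0:v1,u0:u1]=1
    rect(w&box&(P[...,2]>.09),.104,nm+' rib');rect(w&box&(P[...,2]>.04)&(P[...,2]<.075),.058,nm+' plate')
    rect(w&box&(P[...,2]<.02)&(P[...,2]>.002),.008,nm+' foot')
box=np.zeros_like(w);box[190:240,415:508]=1
rect(box.astype(bool)&(P[...,2]>.024)&(P[...,2]<.045),.03,'rail')
box[:]=0;box[135:305,362:560]=1
rect(box.astype(bool)&(P[...,2]>.006)&(P[...,2]<.018),.012,'shelf')
def up(im,u0,u1,v0,v1,k):return cv2.resize(im[v0:v1,u0:u1,::-1],None,fx=k,fy=k,interpolation=cv2.INTER_CUBIC)
A=up(a['pixels'],400,520,180,250,5);B=up(a['pixels'],250,370,150,255,5)[:,:200*1]
cv2.imwrite('pics/crop.png',A)
E
```

```text
450.2482507912131 [0.47493415 0.32583855 0.05      ] [0.59593541 0.2918442  0.05      ] [ 0.52444158 -0.0192269   0.03      ] [ 0.52201082 -0.18073413  0.03      ]
div rib 148 (479.05572509765625, 328.6950378417969) (15.647061347961426, 44.661460876464844) 15.805305480957031 [0.4787698  0.32898653]
div plate 36 (478.5944519042969, 328.7089538574219) (77.9994888305664, 3.4809577465057373) 15.263368606567383 [0.47451532 0.32773554]
div foot 120 (489.155029296875, 332.3409729003906) (61.83644104003906, 59.163551330566406) 16.63172149658203 [0.46843675 0.32875153]
stand rib 148 (580.5042114257812, 294.716552734375) (65.90892791748047, 62.0831298828125) 16.753681182861328 [0.606011   0.29409114]
stand plate 34 (606.621826171875, 294.5393981933594) (75.84378814697266, 3.7428722381591797) 17.40875244140625 [0.60057163 0.29247475]
stand foot 538 (605.4853515625, 293.3064270019531) (85.980224609375, 86.021728515625) 2.382467031478882 [0.5958009  0.29747003]
rail 1143 (520.7592163085938, -85.00772857666016) (196.78512573242188, 75.61166381835938) 85.43183898925781 [ 0.5249285  -0.09978233]
shelf 21129 (525.9468994140625, -93.15032958984375) (421.80657958984375, 344.20452880859375) 87.32911682128906 [ 0.52051437 -0.06791699]
```

View pics/crop.png

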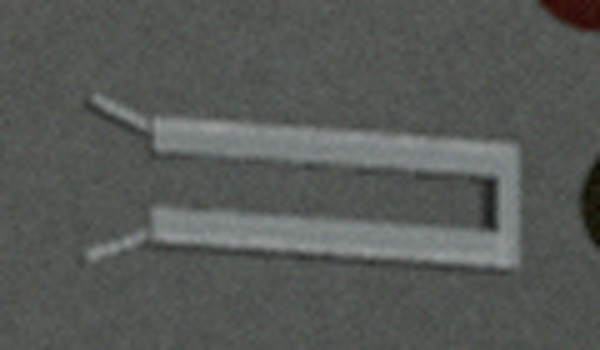

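The crop shows the rail: the lip corners at the mouth are at x≈153 of the crop and the closed end at about 490–518, pointing right and slightly down.

Run:
```python
from h import *
a,b=pickle.load(open('p.pkl','rb'))
for d in(a,b): d['rotation']=R.from_rotvec(d['rotation']).as_matrix()
P=cloud(a);hsv=cv2.cvtColor(a['pixels'],cv2.COLOR_RGB2HSV)
g=lambda u,v:ray(a,400+(u-2)/5,180+(v-2)/5,.030)[:2]
m=(g(153,152)+g(153,207))/2;m2=(g(153,118)+g(153,240))/2;e=(g(490,177)+g(490,230))/2;e2=(g(518,144)+g(518,268))/2
print('mouth',m,m2,'end',e,e2,'len',np.linalg.norm(e-m),np.linalg.norm(e2-m2))
for x in(e-m,e2-m2):print('yaw',np.degrees(np.arctan2(x[1],x[0])))
for nm,(u0,u1,v0,v1) in dict(blue=(500,560,140,192),mid=(512,570,195,240),grn=(490,550,252,298)).items():
    q=P[v0:v1,u0:u1].reshape(-1,3);q=q[q[:,2]>.05];t=q[q[:,2]>q[:,2].max()-.012];(c,r)=cv2.minEnclosingCircle(t[:,:2].astype(np.float32)*1000)
    print(nm,q[:,2].max(),c,r)
print('shelf z',np.median(P[250:270,400:450,2]))
s=arm.observe();print(R.from_rotvec(s['ee_rot']).as_matrix().round(3))
```

```text
mouth [ 0.52786673 -0.0151455 ] [ 0.52821976 -0.01515311] end [ 0.521049   -0.17052862] [ 0.52037209 -0.18341868] len 0.1555326203853435 0.16844847452797304
yaw -92.51234729738636
yaw -92.67025796183566
blue 1.0527850599032773 (345.3447265625, 254.81890869140625) 9.999999747378752e-05
mid 1.0527850599032773 (345.3447265625, 254.81890869140625) 9.999999747378752e-05
grn 1.0527850599032773 (345.3447265625, 254.81890869140625) 9.999999747378752e-05
shelf z 0.011168846484885697
[[-0.923  0.385 -0.   ]
 [ 0.385  0.923 -0.001]
 [-0.    -0.001 -1.   ]]
```

```bash
cat >> h.py <<'E'
def to(p,yaw_y):
    "shift in current tool axes to world p, turn about tool z so tool y has world angle yaw_y (deg)"
    s=arm.observe();M=R.from_rotvec(s['ee_rot']).as_matrix()
    c=np.degrees(np.arctan2(M[1,1],M[0,1]))
    print('pos',s['position'].round(4),'yaw',round(c,2),'shift',(M.T@(np.array(p)-s['position'])).round(4),'turn',round(np.radians(c-yaw_y),4),'tilt',M[:,2].round(3),'F',s['force'].round(1),'t',round(s['clock'],2))
E
python3 - <<'E'
from h import *
a,b=pickle.load(open('p.pkl','rb'))
for d in(a,b): d['rotation']=R.from_rotvec(d['rotation']).as_matrix()
P=cloud(a)
for nm,(u0,u1,v0,v1) in dict(blue=(500,560,140,192),mid=(512,570,195,240),grn=(490,550,252,298)).items():
    q=P[v0:v1,u0:u1].reshape(-1,3);q=q[(q[:,2]>.05)&(q[:,2]<.3)];h=np.percentile(q[:,2],95);t=q[q[:,2]>h-.008];(c,r)=cv2.minEnclosingCircle(t[:,:2].astype(np.float32)*1000)
    print(nm,h,c,r)
to([.4788,.3288,.18],15.5)
E
```

```text
blue 0.11342966822116736 (643.9894409179688, -234.7794647216797) 36.014068603515625
mid 0.10851326652935023 (524.7605590820312, -253.4993896484375) 32.413169860839844
grn 0.1232400185177952 (393.8975524902344, -193.48519897460938) 31.90049171447754
pos [0.2403 0.5765 0.245 ] yaw 67.38 shift [-0.3154 -0.1368  0.0653] turn 0.9054 tilt [-0.    -0.001 -1.   ] F [-0.4  0.7 -0.2] t 0.1
```

arm_command(
  targets=[
    [[-0.045,-0.0195,0.0093,0,0,0],[-0.045,-0.0195,0.0093,0,0,0],[-0.045,-0.0195,0.0093,0,0,0],[-0.045,-0.0195,0.0093,0,0,0],[-0.045,-0.0195,0.0093,0,0,0],[-0.045,-0.0195,0.0093,0,0,0],[-0.045,-0.0195,0.0093,0,0,0]],
  ],
  jaw=0.06,
  newtons=25,
)

```text
clock: 0.98
position: [0.4794, 0.3284, 0.1801]
ee_rot: [-0.616, -3.08, 0.0]
force: [0.8, -0.5, 0.5]
width: 0.657
gripper_force: 0.0
```

arm_command(
  targets=[
    [[0,0,0,0,0,0.15],[0,0,0,0,0,0.15],[0,0,0,0,0,0.15],[0,0,0,0,0,0.15],[0,0,0,0,0,0.15],[0,0,0,0,0,0.155],[0,0,0,0,0,0],[0,0,0,0,0,0]],
  ],
)

```text
clock: 1.98
position: [0.4785, 0.3297, 0.1805]
ee_rot: [-1.897, -2.504, 0.001]
force: [-0.2, 0.5, 0.1]
width: 0.649
gripper_force: 0.0
```

Run:
```python
from h import *
d=grab('wrist');to([.4788,.3288,.085],15.5)
cv2.imwrite('pics/w1.png',d['pixels'][...,::-1])
hsv=cv2.cvtColor(d['pixels'],cv2.COLOR_RGB2HSV);P=cloud(d);w=(hsv[...,1]<60)&(hsv[...,2]>110)&(d['z_map']>0)
near=np.hypot(P[...,0]-.4788,P[...,1]-.3288)<.06
for nm,lo,hi in(('rib',.095,.115),('plate',.05,.07),('foot',.003,.014)):
    q=P[w&near&(P[...,2]>lo)&(P[...,2]<hi)][:,:2].astype(np.float32)*1000
    if len(q)>5: print(nm,len(q),cv2.minAreaRect(q))
```

```text
pos [0.4786 0.3297 0.1805] yaw 15.69 shift [-0.0009  0.      0.0955] turn 0.0033 tilt [-0. -0. -1.] F [-0.4  0.1  0. ] t 2.02
rib 1220 ((479.21282958984375, 328.3862609863281), (15.418970108032227, 45.49384307861328), 15.526596069335938)
plate 563 ((476.0863037109375, 338.0975646972656), (78.72242736816406, 25.399860382080078), 15.160614967346191)
foot 956 ((478.882568359375, 328.1847839355469), (39.807960510253906, 60.389041900634766), 15.3440523147583)
```

View pics/w1.png

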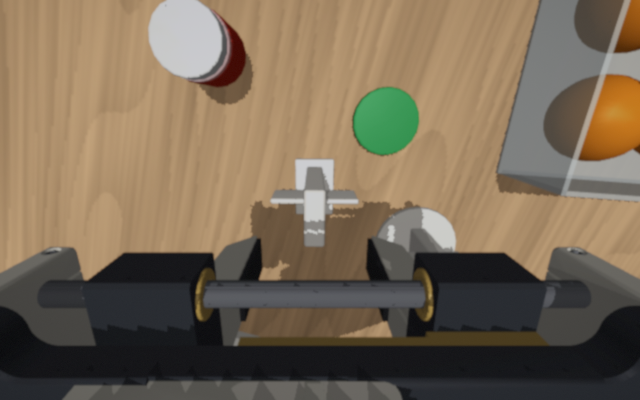

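The wrist view shows the rib between the open fingers at about (315,200), the rectangular foot at (315,175) and the round foot to the right at (425,230), clear of the fingers. I can descend and grip.

arm_command(
  targets=[
    [[-0.001,0.0005,0.03,0,0,0],[0,0,0.03,0,0,0],[0,0,0.025,0,0,0],[0,0,0.0105,0,0,0],[0,0,0,0,0,0]],
  ],
)

```text
clock: 2.65
position: [0.4793, 0.3287, 0.0849]
ee_rot: [-1.9, -2.501, 0.001]
force: [-0.2, 0.0, 0.4]
width: 0.653
gripper_force: 0.0
```

arm_command(
  targets=[
    [[0,0,0,0,0,0],[0,0,0,0,0,0],[0,0,0,0,0,0],[0,0,0,0,0,0],[0,0,0,0,0,0],[0,0,0,0,0,0]],
  ],
  jaw=0.0,
  newtons=30,
)

```text
clock: 3.4
position: [0.4794, 0.3289, 0.0852]
ee_rot: [-1.901, -2.501, 0.0]
force: [-0.6, 0.2, 0.6]
width: 0.176
gripper_force: 30.0
```

arm_command(
  targets=[
    [[0,0,-0.03,0,0,0],[0,0,-0.03,0,0,0],[0,0,0,0,0,0.16],[0,0,0,0,0,0.16],[0,0,0,0,0,0],[0,0,0,0,0,0]],
  ],
)

```text
clock: 4.15
position: [0.4792, 0.3289, 0.1449]
ee_rot: [2.271, 2.17, -0.001]
force: [-0.7, -0.0, -1.3]
width: 0.17
gripper_force: 30.0
```

Run:
```python
from h import *
to([.5315,.06,.110],-2.65)
```

```text
pos [0.4792 0.3289 0.1449] yaw -2.6 shift [-0.2662  0.0644  0.035 ] turn 0.0009 tilt [-0. -0. -1.] F [-0.7 -0.  -1.3] t 4.15
```

arm_command(
  targets=[
    [[-0.038,0.0092,0,0,0,0],[-0.038,0.0092,0,0,0,0],[-0.038,0.0092,0,0,0,0],[-0.038,0.0092,0,0,0,0],[-0.038,0.0092,0,0,0,0],[-0.038,0.0092,0,0,0,0],[-0.038,0.0092,0.035,0,0,0],[0,0,0,0,0,0],[0,0,0,0,0,0]],
  ],
)

```text
clock: 5.28
position: [0.5307, 0.0604, 0.1101]
ee_rot: [-2.274, -2.167, 0.0]
force: [-0.7, -0.9, -1.9]
width: 0.174
gripper_force: 30.0
```

Run:
```python
from h import *
to([.5315,.06,.097],-2.65)
d=grab('wrist');e=grab('top')
pickle.dump((d,e),open('p2.pkl','wb'))
cv2.imwrite('pics/w2.png',d['pixels'][...,::-1])
cv2.imwrite('pics/t2.png',cv2.resize(e['pixels'][170:270,370:520,::-1],None,fx=5,fy=5))
```

```text
pos [0.5307 0.0604 0.1101] yaw -2.75 shift [-0.0003  0.0008  0.0131] turn -0.0017 tilt [-0.  0. -1.] F [-0.7 -0.9 -1.9] t 5.28
```

View pics/w2.png

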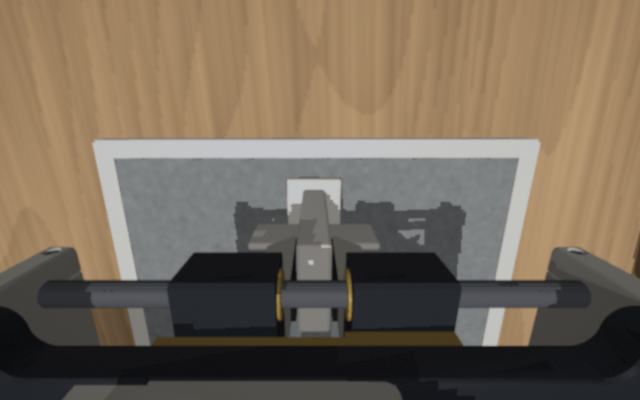

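The wrist view shows the foot, edge at row 180 and columns 287–341, square to the shelf's edge. I'll lower it now.

arm_command(
  targets=[
    [[0,0.0008,0.01,0,0,0],[0,0,0.002,0,0,0],[0,0,0.001,0,0,0],[0,0,0.0005,0,0,0],[0,0,0,0,0,0],[0,0,0,0,0,0]],
  ],
)

```text
clock: 6.12
position: [0.5312, 0.0605, 0.0972]
ee_rot: [-2.274, -2.166, -0.0]
force: [-3.3, 0.1, 7.1]
width: 0.172
gripper_force: 30.0
```

Run:
```python
from h import *
to([.528,-.015,.098],-2.65)
```

```text
pos [0.5312 0.0605 0.0972] yaw -2.79 shift [-0.0755  0.0005 -0.0009] turn -0.0024 tilt [-0.     0.001 -1.   ] F [-3.3  0.1  7.1] t 6.12
```

View pics/t2.png

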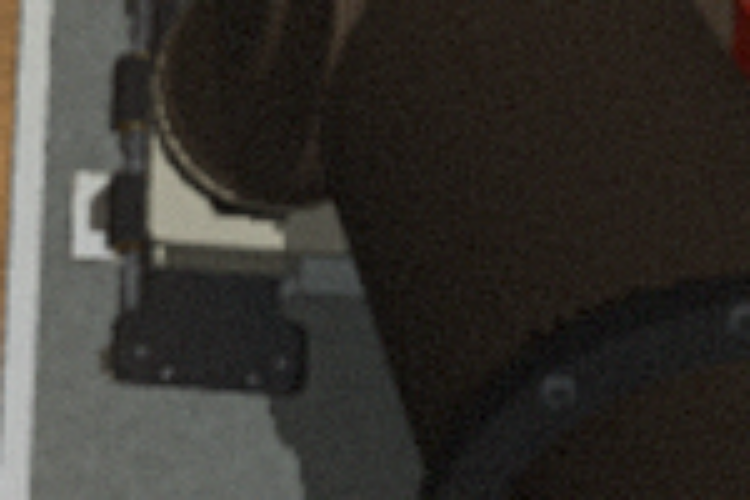

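The top view is mostly hidden by the arm. The foot's edge shows at the crop's left. It touches the floor at TCP z = 0.0972, so I'll raise it about 1 mm and slide it into the mouth.

arm_command(
  targets=[
    [[-0.002,0.0005,-0.0015,0,0,0],[-0.01,0,0,0,0,0],[-0.01,0,0,0,0,0],[-0.01,0,0,0,0,0],[-0.01,0,0,0,0,0],[-0.008,0,0,0,0,0],[-0.008,0,0,0,0,0],[-0.008,0,0,0,0,0],[0,0,0,0,0,0]],
  ],
)

```text
clock: 7.25
position: [0.5287, -0.0067, 0.0982]
ee_rot: [2.276, 2.165, -0.0]
force: [-0.1, 0.8, -2.0]
width: 0.174
gripper_force: 30.0
```

Run:
```python
from h import *
to([.522,-.145,.098],-2.65)
```

```text
pos [ 0.5287 -0.0067  0.0982] yaw -2.87 shift [-0.1385  0.0002  0.0002] turn -0.0039 tilt [ 0. -0. -1.] F [-0.1  0.8 -2. ] t 7.25
```

Free so far, with the front of the foot about 20 mm inside the mouth. I'll continue.

arm_command(
  targets=[
    [[-0.01,0,0,0,0,-0.004],[-0.01,0,0,0,0,0],[-0.012,0,0,0,0,0],[-0.012,0,0,0,0,0],[-0.012,0,0,0,0,0],[-0.012,0,0,0,0,0],[0,0,0,0,0,0]],
  ],
)

```text
clock: 8.12
position: [0.5255, -0.0752, 0.0982]
ee_rot: [2.273, 2.168, -0.0]
force: [-0.6, 0.6, -1.5]
width: 0.176
gripper_force: 30.0
```

Run:
```python
from h import *
to([.522,-.145,.098],-2.65)
```

```text
pos [ 0.5255 -0.0752  0.0982] yaw -2.69 shift [-0.0699 -0.0002  0.0002] turn -0.0008 tilt [ 0. -0. -1.] F [-0.6  0.6 -1.5] t 8.12
```

arm_command(
  targets=[
    [[-0.012,0,0,0,0,0],[-0.012,0,0,0,0,0],[-0.012,0,0,0,0,0],[-0.012,0,0,0,0,0],[-0.008,0,0,0,0,0],[-0.004,0,0,0,0,0],[-0.003,0,0,0,0,0],[0,0,0,0,0,0]],
  ],
)

```text
clock: 9.12
position: [0.5228, -0.1367, 0.0981]
ee_rot: [-2.271, -2.171, -0.0]
force: [-0.1, 0.0, -1.6]
width: 0.171
gripper_force: 30.0
```

arm_command(
  targets=[
    [[-0.002,0,0,0,0,0],[-0.002,0,0,0,0,0],[-0.001,0,0,0,0,0],[-0.001,0,0,0,0,0],[-0.001,0,0,0,0,0],[0,0,0,0,0,0]],
  ],
)

```text
clock: 9.88
position: [0.5225, -0.1438, 0.0981]
ee_rot: [2.271, 2.171, 0.0]
force: [0.5, -0.7, -1.4]
width: 0.172
gripper_force: 30.0
```

arm_command(
  targets=[
    [[-0.001,0,0,0,0,0],[-0.001,0,0,0,0,0],[0,0,0,0,0,0]],
  ],
)

```text
clock: 10.25
position: [0.5224, -0.1452, 0.0981]
ee_rot: [-2.27, -2.171, -0.001]
force: [1.1, 3.1, -0.0]
width: 0.173
gripper_force: 30.0
```

Contact with the closed end at y ≈ -0.145, as expected. Next I'll lower to the floor, press lightly once more and release.

arm_command(
  targets=[
    [[-0.001,0,0,0,0,0],[0,0,0.001,0,0,0],[0,0,0,0,0,0]],
  ],
)

```text
clock: 10.62
position: [0.5225, -0.1456, 0.0973]
ee_rot: [-2.269, -2.171, -0.002]
force: [-0.2, 6.9, 3.0]
width: 0.172
gripper_force: 30.0
```

arm_command(
  targets=[
    [[0,0,0,0,0,0],[0,0,0,0,0,0],[0,0,0,0,0,0],[0,0,0,0,0,0]],
  ],
  jaw=0.04,
)

```text
clock: 11.12
position: [0.5223, -0.147, 0.0971]
ee_rot: [2.271, 2.17, -0.0]
force: [-0.2, 0.2, 0.0]
width: 0.433
gripper_force: 0.0
```

arm_command(
  targets=[
    [[0,0,-0.02,0,0,0],[0,0,-0.04,0,0,0],[0,0,-0.05,0,0,0],[0,0,-0.05,0,0,0],[0.05,0,0,0,0,0],[0.05,0,0,0,0,0],[0.05,0,0,0,0,0],[0.05,0,0,0,0,0],[0,0,0,0,0,0]],
  ],
)

```text
clock: 12.25
position: [0.5311, 0.0579, 0.2568]
ee_rot: [-2.262, -2.178, -0.001]
force: [0.5, -0.9, -0.7]
width: 0.438
gripper_force: 0.0
```

Run:
```python
from h import *
e=grab('top');b=grab('scene')
o=np.vstack([cv2.resize(e['pixels'][140:300,370:570],(500,400))[:290],cv2.resize(b['pixels'][80:210,120:330],(500,310))])
cv2.imwrite('pics/fin.png',o[...,::-1])
P=cloud(e);hsv=cv2.cvtColor(e['pixels'],cv2.COLOR_RGB2HSV);w=(e['z_map']>0)&(hsv[...,1]<70)
n=np.hypot(P[...,0]-.522,P[...,1]+.145)<.05
for nm,lo,hi in(('rib',.1,.13),('plate',.055,.08)):
    q=P[w&n&(P[...,2]>lo)&(P[...,2]<hi)];print(nm,len(q),q[:,2].mean() if len(q) else 0, cv2.minAreaRect(q[:,:2].astype(np.float32)*1000) if len(q)>4 else '')
```

```text
rib 2 0.10303694108857758 
plate 97 0.0650384622249498 ((509.1714172363281, -135.97927856445312), (51.2431526184082, 17.081750869750977), 29.43849754333496)
```

View pics/fin.png

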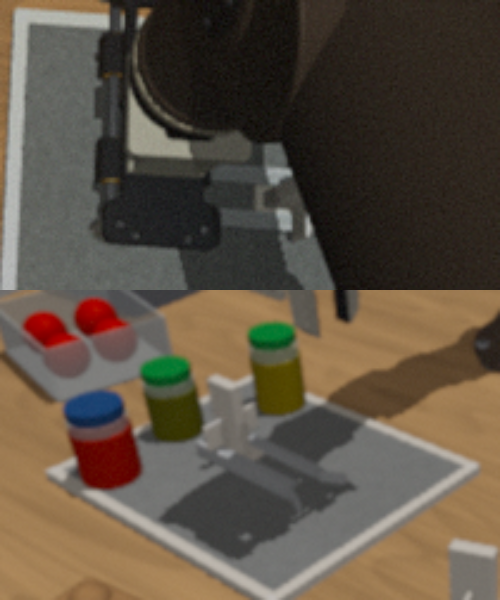

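The final views show the divider upright in the rail at the closed end (lower panel, about (230,420)). The gripper is clear, and the TCP height on release matches the foot resting on the floor under the lips.

```bash
python3 -c "
from cell import arm
print(arm.sign_off())"
```

```text
the job is handed in; nothing more can be done
None
```

I slid the narrow-footed divider along the rail until it met the closed end, released it upright and handed the job in at about 12 s; I never touched the round-footed one, and no verdict came back.

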